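Stow the measuring tools in their fitted cases

TASK

The shaft has been measured: put the two micrometers, the dial indicator and the engineer's square away, each in the open wooden case whose recess is cut to its shape and size, lying flat, the right way round and fully down in the recess. They are precision tools, so set them down gently, and leave the shaft resting undisturbed in its vee blocks.

Things in the scene. Friction and masses are not known exactly. Their poses are not given: they have to be found in the camera images.
- micrometer_small: Smaller outside micrometer lying flat, 122 mm long, 18 thick. Origin: underside, below the grip place on its round steel thimble (18 mm diameter, y -12 to 28, axis along y); fingers close along x. Ratchet ends at y +42; C frame reaches y -80 and bulges to x +33. About 180 g. z up. Stowed: origin over its case's origin, x and y axes along the case's.
- micrometer_large: Larger outside micrometer lying flat, 146 mm long, 18 thick. Origin: underside, below the grip place on its round steel thimble (18 mm diameter, y -12 to 28, axis along y); fingers close along x. Ratchet ends at y +42; C frame reaches y -104 and bulges to x +47. About 260 g. z up. Stowed: origin over its case's origin, x and y axes along the case's.
- dial_indicator: Dial indicator on its back, white face up: round, 58 mm diameter, 24 thick (55 below 16 mm height), stem and plunger to y -67, cap to y +41. Origin: centre of the round underside; grip across the 58 mm with fingers closing along x. About 170 g. z up. Stowed: origin over its case's origin, x and y axes along the case's.
- square: Engineer's steel square lying flat: stock x -9 to 9, y -42.5 to 32.5 mm, 13 thick; blade y -42.5 to -23.5, out to x +92, 3 thick, 5 mm above the underside. Origin: underside, below the grip place on the stock; fingers close along x. About 190 g. z up. Stowed: origin over its case's origin, x and y axes along the case's.
- case_small_micrometer: Open wooden case, x -29 to 53, y -100 to 62 mm, 20 high, grey recess floor at 6: frame pocket at the -y end with a low rest (5 mm) under the throat (x to 41, y to -88), ratchet slot at the +y end (x -17 to 17, y to 50); 8 mm play. Finger channel y -26 to 26 along all x, down to the floor. Fixed. Origin: underside, below where the tool's origin comes; tool's axes along its axes; z up.
- case_large_micrometer: Open wooden case, x -29 to 67, y -124 to 62 mm, 20 high, grey recess floor at 6: frame pocket at the -y end with a low rest (5 mm) under the throat (x to 55, y to -112), ratchet slot at the +y end (x -17 to 17, y to 50); 8 mm play. Finger channel y -26 to 26 along all x, down to the floor. Fixed. Origin: underside, below where the tool's origin comes; tool's axes along its axes; z up.
- case_dial: Open wooden case, x -49 to 49, y -87 to 61 mm, 20 high, grey recess floor at 6: roundish pocket 74 across, slots 26 wide for stem (to y -75) and cap (to y 49); 8 mm play. Finger channel y -26 to 26 along all x, down to the floor. Fixed. Origin: underside, below where the tool's origin comes; tool's axes along its axes; z up.
- case_square: Open wooden case, x -29 to 112, y -62 to 52 mm, 20 high, grey recess floor at 6: L recess, stock slot x -17 to 17, y -50 to 40, blade slot y -50 to -15, x to 100; 8 mm play. Finger channel y -26 to 26 along x up to 70, down to the floor. Fixed. Origin: underside, below where the tool's origin comes; tool's axes along its axes; z up.
- shaft: Finished steel shaft, 24 mm diameter, 143 long, resting loose in two steel vee blocks (fixed to the bench, 44 mm wide) that stand between the cases; its top is 47 mm above the bench. Origin on its axis (35 mm above the bench), axis along x. Not to be disturbed.

How it is judged:
At the end, for the whole second after the job is handed in: Each of the four tools lies at rest in its own case: its origin within 14 mm horizontally of the case's origin and less than 10 mm above the case's underside (it lies on the recess floor at 6 mm), its x axis within 0.25 rad of the case's, its z axis within 0.1 rad of vertical (horizontal distance between micrometer_small and case_small_micrometer below 0.014 m and angle between the x axis of micrometer_small and the x axis of case_small_micrometer, either way round below 0.25 rad and angle between each of micrometer_small, micrometer_large, dial_indicator, square's own z axis and vertical below 0.1 rad and z of micrometer_small in the frame of case_small_micrometer below 0.01 m and linear speed of each of micrometer_small, micrometer_large, dial_indicator, square below 0.02 m/s and angular speed of each of micrometer_small, micrometer_large, dial_indicator, square below 0.2 rad/s and horizontal distance between micrometer_large and case_large_micrometer below 0.014 m and angle between the x axis of micrometer_large and the x axis of case_large_micrometer, either way round below 0.25 rad and z of micrometer_large in the frame of case_large_micrometer below 0.01 m and horizontal distance between dial_indicator and case_dial below 0.014 m and angle between the x axis of dial_indicator and the x axis of case_dial, either way round below 0.25 rad and z of dial_indicator in the frame of case_dial below 0.01 m and horizontal distance between square and case_square below 0.014 m and angle between the x axis of square and the x axis of case_square, either way round below 0.25 rad and z of square in the frame of case_square below 0.01 m); the robot touches nothing.
It fails at once if the micrometer small is dropped or banged into its case (over 35 N) (contact force between micrometer_small and case_small_micrometer above 35 N).
It fails at once if the micrometer large is dropped or banged into its case (over 35 N) (contact force between micrometer_large and case_large_micrometer above 35 N).
It fails at once if the dial indicator is dropped or banged into its case (over 35 N) (contact force between dial_indicator and case_dial above 35 N).
It fails at once if the square is dropped or banged into its case (over 35 N) (contact force between square and case_square above 35 N).
It fails at once if the shaft in the vee blocks is disturbed (moved more than 10 mm) (distance of shaft from where it was at the start of the episode above 0.01 m).
It also fails if it takes over 125 s, if anything falls off the work surface, if the arm or the gripper's body presses on something with over 40 N, if the wrist force passes 120 N, or if a joint passes its speed limit or range.

ROBOT

A 6-joint arm with a two-finger parallel gripper is mounted at the origin on the work surface. World frame = base frame: x ahead of the robot, y to its left, z up, the work surface at z = 0. Lengths are in m, angles in rad, forces in N, time in s.
With the tool pointing down it reaches from about 0.375 to 0.75 m from the base axis. Payload 9 kg.
Tool frame: the origin (TCP) lies midway between the tips of the shut fingers; the grasp point (between the pads) lies 19 mm behind it (env.grip_point_offset is the distance from the TCP to the grasp point, in m); z points along the fingers, y is the line along which they close (so a half turn about z gives the same grasp; the last joint's range is limited). The gripper opens to 85 mm and grips with 20 to 120 N. Pads are 22 mm wide; open, the fingers measure 114 mm over their backs; the gripper's body (76 mm by 85 mm) begins 54 mm behind the grasp point. The pads swing forward as they close: fully open they stand 13 mm farther back than shut.
Start: joints at [-1.326, 0.104, 0.097, 1.564, 0, 1.353], TCP at [0.268, -0.537, 0.231] pointing down, gripper open.
Joint ranges: [-2.99, 2.99], [-0.84, 1.86], [-1.1, 1.16], [-1.84, 2.11], [-1.51, 1.56], [-3.14, 3.14]. Speed limits (rad/s): [2.22, 2.22, 2.57, 3.14, 3.14, 3.14].

INTERFACE

Orientations are given as a rotation vector (axis times angle).
In Python, from plant import env gives the robot as it stands.
- The arm moves only by the tool jog_arm, called after ">>>" in YAML: its name, and indented under it one key for each argument. Schema: {"type":"object","properties":{"motion":{"type":"object","properties":{"rows":{"type":"array","items":{"type":"array","items":{"type":"number"},"minItems":6,"maxItems":6},"minItems":1,"maxItems":10}},"additionalProperties":false,"required":["rows"]},"aperture":{"type":"number"},"only":{"type":"string"},"quiet":{"type":"boolean"},"lines":{"type":"string"}},"required":["motion"],"additionalProperties":false}. motion is an object whose key "rows" holds a list of rows, 1 to 10 of them, each of 6 numbers: dx, dy, dz in m, then a rotation vector rx, ry, rz in rad; each row is the pose to reach, as a shift and turn from the pose commanded when the call began, along the tool's axes at that moment; what a row does not reach only later rows make up. A row lasts 1/12 s, in which the tool goes at most 0.0417 m and 0.125 rad, less where a joint would pass 70% of its speed; a pose out of reach is approached as far as the arm can. aperture is the opening from 0.0 (shut) to 1.0 (fully open), set as the call begins (left out keeps the last). The fingers move at their own pace and stop on an object; the grip force is fixed at half the most. Time passes only in rows, so rows that do not move let the fingers close. The tool returns the time, the measured TCP pose, the force, the opening and the grip force at its end. only (a regular expression) keeps the lines of the reply that match it, lines (a string "A,B") keeps lines A to B, and quiet returns only ok. Input that does not fit is refused with a message, and nothing moves.
- env.state(): the state, without advancing time (a new reading comes with each control period).
- env.grab_frame(name): name is "side" or "top" or "wrist"; returns the picture (400x640x3 uint8, red, green, blue); there is no depth.
- env.camera_model(name): a dict with "fx", "fy", "cx", "cy" (pixels), "k1" (the pictures are not rectified: a ray, as slopes to the right and down, at radius r is drawn at 1 + k1 r^2 times it, then the intrinsics apply), "pose" (4x4, takes a point from camera to world coordinates); the wrist camera has in their place "hand_eye" (4x4, takes a point from camera to tool coordinates, whose origin is the TCP and whose axes are the flange's). Camera axes: x right, y up, looking along -z (the intrinsics and any distortion apply to the point x, -y, -z); pixel columns grow to the right and rows downward; lengths in m; the calibration is good to about 2 mm. A picture is of the moment at which its call begins: read the wrist's pose just before it. camera_model takes no time and is no camera call.
- env.sign_off(): hands the job in; it is judged then, once.
The state is a dict: "time": time; "joints": joint angles; "dq": joint speeds; "effort": joint torques, N m; "eef_pos": TCP position; "tool_rot": TCP orientation; "force": force on the tool from outside, world axes, zero at the start; "ft_torque": the same for the moment, N m; "gripper_width": opening from 0.0 (shut) to 1.0 (fully open); "grasp_force": force on a finger pad.
Only numpy, scipy, OpenCV 4.12 (cv2) and the standard library are available. Lean on these libraries where they do the work, as an engineer would, in place of code of your own. Each camera call takes 0.05 s, during which the arm holds its last target. There are 200 camera calls.

## Working session

There is one attempt and no reset: what is moved stays moved. The work goes in short steps, Python scripts to look and compute and a tool call to move; the robot and the scene stay as the last step left them, time stands still between calls to the robot, and variables do not carry over. Pictures are saved under pics/ and viewed, at most 14 in all, crops included, and the job is handed in when it is done.

```bash
ls; mkdir -p pics
```

Run:
```python
from plant import env
import cv2,numpy as np
np.set_printoptions(precision=4,suppress=True)
print(env.state())
for n in("top","side","wrist"):
    print(n,env.camera_model(n))
for n in("top","side"):
    cv2.imwrite(f"pics/{n}0.png",env.grab_frame(n)[:,:,::-1])
```

```text
pics
plant.py
{'time': 0.0, 'joints': array([-1.3257,  0.1047,  0.0964,  1.5639, -0.    ,  1.3531]), 'dq': array([ 0.0009, -0.0019, -0.0001,  0.    ,  0.0003,  0.0005]), 'effort': array([  0.0029, -55.6925,  50.365 ,   0.0167,  -0.0004,  -0.    ]), 'eef_pos': array([ 0.2678, -0.5365,  0.2305]), 'tool_rot': array([-3.0565, -0.7202,  0.    ]), 'force': array([ 0.139 ,  0.3075, -0.1674]), 'ft_torque': array([-0.0029,  0.0058,  0.017 ]), 'grasp_force': 0.0, 'gripper_width': 0.9963743680074938}
top {'fx': 457.5025962232633, 'fy': 457.5025962232633, 'cx': 318.02133906780927, 'cy': 200.36162251012183, 'k1': -0.09795427699870207, 'pose': array([[ 0.0264,  0.9943, -0.1031,  0.3817],
       [-0.9996,  0.025 , -0.0156,  0.0107],
       [-0.0129,  0.1035,  0.9946,  1.2038],
       [ 0.    ,  0.    ,  0.    ,  1.    ]])}
side {'fx': 512.2328831304028, 'fy': 512.2328831304028, 'cx': 321.4466456197882, 'cy': 194.10401649810893, 'k1': -0.0036028850809691603, 'pose': array([[ 0.9217,  0.2744, -0.2743,  0.0736],
       [-0.388 ,  0.643 , -0.6604, -1.0555],
       [-0.0049,  0.715 ,  0.6991,  1.191 ],
       [ 0.    ,  0.    ,  0.    ,  1.    ]])}
wrist {'fx': 348.4398693882062, 'fy': 348.4398693882062, 'cx': 320.60255512339273, 'cy': 204.17012197583912, 'k1': -0.024073137049619282, 'hand_eye': array([[ 0.0005,  0.9619,  0.2735,  0.0703],
       [ 1.    , -0.0005, -0.0004,  0.0017],
       [-0.0002,  0.2735, -0.9619, -0.1433],
       [ 0.    ,  0.    ,  0.    ,  1.    ]])}
```
View pics/top0.png

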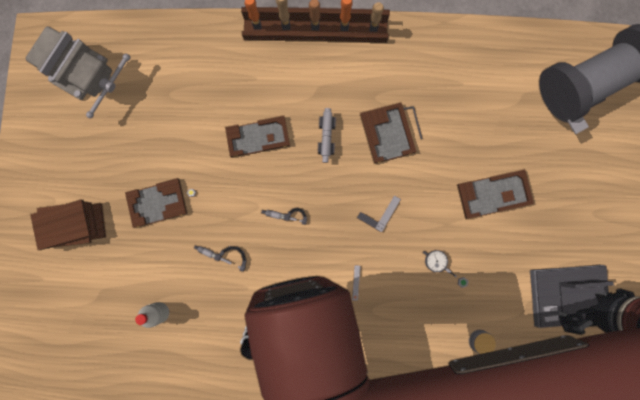

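View pics/side0.png

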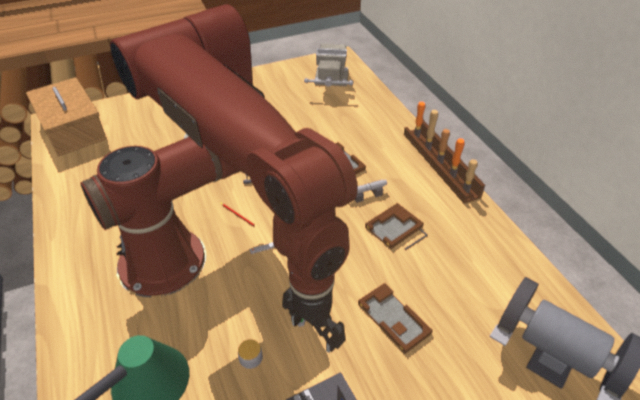

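The top view shows all four cases, tools and shaft. Tools: small micrometer ~(285,214), large ~(220,255), square ~(383,216), dial ~(437,262). Cases: (258,137), (495,194), (157,203) and (390,133). I'll enlarge it.

Create h.py:
```python
import numpy as np,cv2
from scipy.spatial.transform import Rotation as R
from plant import env
np.set_printoptions(precision=4,suppress=True)
def campose(n,st=None):
    m=env.camera_model(n)
    if n!="wrist": return m,np.array(m["pose"])
    T=np.eye(4);T[:3,:3]=R.from_rotvec(st["tool_rot"]).as_matrix();T[:3,3]=st["eef_pos"]
    return m,T@np.array(m["hand_eye"])
def ray(n,px,z,mp=None,st=None):
    m,P=mp or campose(n,st)
    px=np.atleast_2d(np.asarray(px,float))
    d=(px-[m["cx"],m["cy"]])/[m["fx"],m["fy"]]
    s=d.copy()
    for _ in range(20): s=d/(1+m["k1"]*(s**2).sum(1,keepdims=True))
    D=np.c_[s[:,0],-s[:,1],-np.ones(len(s))]@P[:3,:3].T
    return P[:3,3]+D*((z-P[2,3])/D[:,2])[:,None]
def proj(p,mp):
    m,P=mp
    q=(np.atleast_2d(p)-P[:3,3])@P[:3,:3]
    s=np.c_[q[:,0],-q[:,1]]/-q[:,2:]
    s=s*(1+m["k1"]*(s**2).sum(1,keepdims=True))
    return s*[m["fx"],m["fy"]]+[m["cx"],m["cy"]]
def shot(n,name):
    st=env.state();im=env.grab_frame(n)
    cv2.imwrite(f"pics/{name}.png",im[:,:,::-1])
    np.savez(f"pics/{name}.npz",pos=st["eef_pos"],rot=st["tool_rot"])
    return im,campose(n,st)
def load(n,name):
    f=np.load(f"pics/{name}.npz");return cv2.imread(f"pics/{name}.png"),campose(n,dict(eef_pos=f["pos"],tool_rot=f["rot"]))
def goto(xyz,yaw,zdown=None):
    """shift & rotvec in tool axes from the present pose; yaw = world angle of tool y (closing) axis, mod pi"""
    st=env.state();A=R.from_rotvec(st["tool_rot"])
    # rotation about vertical only relative to pointing-down frame
    best=None
    for k in (-1,0,1):
        y=yaw+k*np.pi
        Y=np.array([np.cos(y),np.sin(y),0]);Z=np.array([0,0,-1.]);X=np.cross(Y,Z)
        B=R.from_matrix(np.c_[X,Y,Z]);r=(A.inv()*B).as_rotvec()
        if best is None or np.linalg.norm(r)<np.linalg.norm(best): best=r
    d=A.inv().apply(np.asarray(xyz)-st["eef_pos"])
    alt=best-np.sign(best[2])*np.array([0,0,np.pi])
    print("shift",d,"rot",best,"alt rz",alt[2],"j",st["joints"],"t",st["time"])
```

Run:
```python
import cv2
im=cv2.imread("pics/top0.png")[95:295,110:550]
cv2.imwrite("pics/top0c.png",cv2.resize(im,None,fx=1.8,fy=1.8,interpolation=cv2.INTER_CUBIC))
```

```text
(no output)
```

View pics/top0c.png

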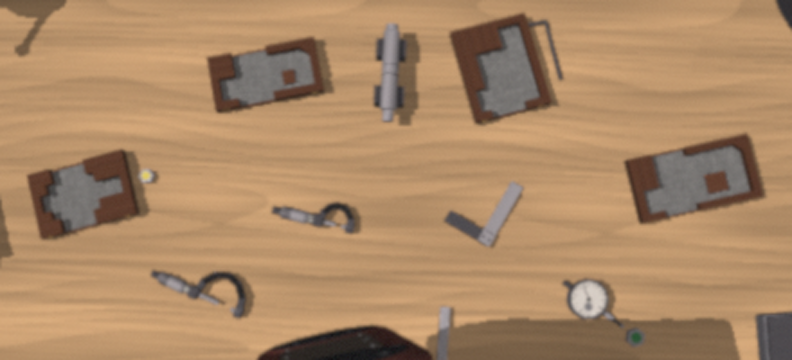

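Run:
```python
from h import *
mp=campose("top")
def u(p): return np.array(p)/1.8+[110,95]-0.22
c={"small":[(208,57),(313,38),(328,92),(218,112)],"large":[(625,160),(747,135),(763,192),(641,222)],
"dial":[(28,177),(124,151),(138,213),(42,238)],"square":[(451,34),(524,14),(552,103),(478,124)]}
for k,v in c.items():
    w=ray("top",[u(p) for p in v],0.02,mp)[:,:2]
    print(k,w.mean(0),[np.linalg.norm(w[i]-w[(i+1)%4]) for i in range(4)],w.round(3).tolist())
t={"ms":[(276,210),(302,215),(350,222)],"ml":[(153,273),(182,287),(240,308)],"sq":[(449,217),(486,239),(516,188)],"dial":[(588,299),(566,283),(616,322)],"shaft":[(392,25),(388,121)]}
for k,v in t.items(): print(k,ray("top",[u(p) for p in v],0.012 if k!="shaft" else .04,mp).round(3).tolist())
```

```text
small [0.6716 0.1933] [np.float64(0.15846948690980125), np.float64(0.08495113124824569), np.float64(0.16444769244459798), np.float64(0.08491948667068994)] [[0.697, 0.282], [0.728, 0.127], [0.647, 0.102], [0.614, 0.263]]
large [ 0.5353 -0.438 ] [np.float64(0.18910109764060556), np.float64(0.0871060844451449), np.float64(0.18984010930949902), np.float64(0.09297236426303072)] [[0.558, -0.334], [0.6, -0.519], [0.516, -0.541], [0.468, -0.358]]
dial [0.4868 0.4584] [np.float64(0.14986091166057863), np.float64(0.0945598500005805), np.float64(0.1481596992113817), np.float64(0.09378645820899444)] [[0.511, 0.544], [0.553, 0.4], [0.462, 0.374], [0.421, 0.516]]
square [ 0.6891 -0.1521] [np.float64(0.11337380766450164), np.float64(0.1401248924600652), np.float64(0.11363250572939915), np.float64(0.1404700876371271)] [[0.739, -0.077], [0.773, -0.186], [0.639, -0.227], [0.605, -0.119]]
ms [[0.472, 0.172, 0.012], [0.466, 0.134, 0.012], [0.458, 0.064, 0.012]]
ml [[0.376, 0.349, 0.012], [0.357, 0.305, 0.012], [0.329, 0.219, 0.012]]
sq [[0.469, -0.079, 0.012], [0.438, -0.133, 0.012], [0.513, -0.176, 0.012]]
dial [[0.355, -0.282, 0.012], [0.377, -0.25, 0.012], [0.323, -0.323, 0.012]]
shaft [[0.745, 0.01, 0.04], [0.602, 0.013, 0.04]]
```

```bash
python3 -c "
from h import *
goto([0.355,-0.282,0.17],np.radians(-36.5))"
```

```text
shift [ 0.1917 -0.1888  0.0609] rot [-0.0011 -0.0005 -0.471 ] alt rz 2.6706024438615823 j [-1.3257  0.1046  0.0966  1.5639  0.      1.3531] t 0.1
```

>>> jog_arm:
  motion: {"rows":[[0.192,-0.189,0.061,0,0,-0.471],[0.192,-0.189,0.061,0,0,-0.471],[0.192,-0.189,0.061,0,0,-0.471],[0.192,-0.189,0.061,0,0,-0.471],[0.192,-0.189,0.061,0,0,-0.471],[0.192,-0.189,0.061,0,0,-0.471],[0.192,-0.189,0.061,0,0,-0.471],[0.192,-0.189,0.061,0,0,-0.471],[0.192,-0.189,0.061,0,0,-0.471]]}
  aperture: 1.0

```text
time: 0.85
eef_pos: [0.3556, -0.2809, 0.17]
tool_rot: [-2.803, -1.418, 0.0]
force: [0.2, -0.5, 1.1]
gripper_width: 1.003
grasp_force: 0.0
```

```bash
python3 -c "
from h import *
shot('wrist','w1');goto([0.355,-0.282,0.17],np.radians(-36.5))"
```

```text
shift [-0.0003 -0.0003  0.0003] rot [0.0003 0.0004 0.0011] alt rz -3.1404536791500157 j [-0.9602 -0.3568 -0.439   1.4882 -0.0003  1.2465] t 0.9
```

View pics/w1.png

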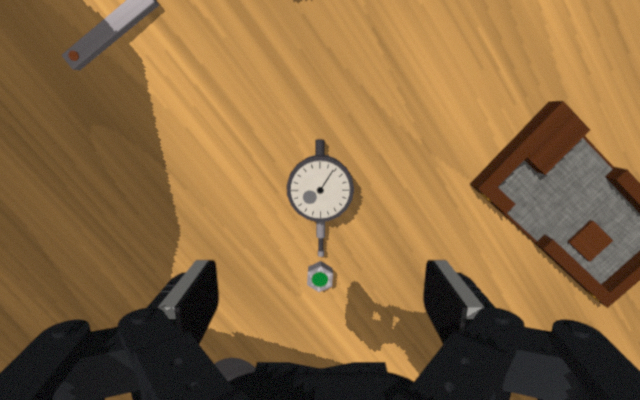

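The wrist view shows the dial centred at about (320,189), with its cap up at (320,140) and its plunger down at (321,254). The nut at (320,277) is separate.

Run:
```python
from h import *
im,mp=load('wrist','w1')
hsv=cv2.cvtColor(im,cv2.COLOR_BGR2HSV)
m=((hsv[...,1]<60)&(hsv[...,2]>150)).astype(np.uint8);m[:,:250]=0;m[:,400:]=0;m[250:]=0
m=cv2.morphologyEx(m,cv2.MORPH_CLOSE,np.ones((9,9)))
c=max(cv2.findContours(m,0,2)[0],key=cv2.contourArea)
(x,y),r=cv2.minEnclosingCircle(c);print(x,y,r)
p=ray('wrist',[(x,y)],0.024,mp)[0];print(p, 'rad',np.linalg.norm(ray('wrist',[(x+r,y)],0.024,mp)[0]-p))
a=ray('wrist',[(320,140),(321,254)],0.012,mp);d=a[0]-a[1]
yaw=np.arctan2(d[1],d[0])-np.pi/2;print('yaw',np.degrees(yaw))
goto([p[0],p[1],0.0],yaw)
```

```text
319.5 196.7916717529297 36.211891174316406
[ 0.3528 -0.2865  0.024 ] rad 0.03107127853955346
yaw -35.83893867055345
shift [-0.0051  0.0005  0.1703] rot [ 0.0003  0.0004 -0.0104] alt rz 3.131193931507092 j [-0.9602 -0.3568 -0.439   1.4882 -0.0003  1.2465] t 0.9
```

>>> jog_arm:
  motion: {"rows":[[0.001,0.0005,0.04,0,0,-0.01],[0.001,0.0005,0.08,0,0,-0.01],[0.001,0.0005,0.12,0,0,-0.01],[0.001,0.0005,0.15,0,0,-0.01],[0.001,0.0005,0.164,0,0,-0.01],[0.001,0.0005,0.169,0,0,-0.01],[0.001,0.0005,0.169,0,0,-0.01]]}

```text
time: 1.48
eef_pos: [0.3555, -0.2818, 0.0004]
tool_rot: [-2.797, -1.425, 0.001]
force: [-0.4, -0.2, 0.3]
gripper_width: 0.996
grasp_force: 0.0
```

>>> jog_arm:
  motion: {"rows":[[0,0,0,0,0,0],[0,0,0,0,0,0],[0,0,0,0,0,0],[0,0,0,0,0,0],[0,0,0,0,0,0],[0,0,0,0,0,0],[0,0,0,0,0,0],[0,0,0,0,0,0]]}
  aperture: 0.0

```text
time: 2.15
eef_pos: [0.357, -0.283, 0.0036]
tool_rot: [2.795, 1.427, -0.0]
force: [-3.3, 2.0, 8.8]
gripper_width: 0.65
grasp_force: 61.7
```

```bash
python3 -c "
from h import *
goto([0.519,0.346,0.15],np.radians(16.2))"
```

```text
shift [ 0.6041 -0.2375 -0.1481] rot [ 0.0018  0.0028 -0.9098] alt rz 2.2317633995357045 j [-0.9583 -0.2644 -0.6713  1.1607 -0.0007  1.2396] t 2.15
```

>>> jog_arm:
  motion: {"rows":[[0,0,-0.02,0,0,0],[0,0,-0.06,0,0,0],[0.02,-0.01,-0.1,0,0,-0.05],[0.06,-0.02,-0.12,0,0,-0.15],[0.1,-0.04,-0.14,0,0,-0.25],[0.14,-0.055,-0.15,0,0,-0.35],[0.18,-0.07,-0.15,0,0,-0.45],[0.22,-0.085,-0.15,0,0,-0.55],[0.26,-0.1,-0.15,0,0,-0.65],[0.3,-0.118,-0.15,0,0,-0.75]]}

```text
time: 2.98
eef_pos: [0.4329, 0.0114, 0.1528]
tool_rot: [2.073, 2.357, 0.002]
force: [1.2, -0.4, -2.2]
gripper_width: 0.65
grasp_force: 64.4
```

```bash
python3 -c "
from h import *
goto([0.519,0.346,0.15],np.radians(16.2))"
```

```text
shift [0.3209 0.1281 0.0027] rot [ 0.0028  0.0015 -0.155 ] alt rz 2.9866124211197826 j [-0.2775 -0.4301 -0.5268  1.4708 -0.0001  1.1655] t 2.9833
```

>>> jog_arm:
  motion: {"rows":[[0.321,0.128,0,0,0,-0.155],[0.321,0.128,0,0,0,-0.155],[0.321,0.128,0,0,0,-0.155],[0.321,0.128,0,0,0,-0.155],[0.321,0.128,0,0,0,-0.155],[0.321,0.128,0,0,0,-0.155],[0.321,0.128,0,0,0,-0.155],[0.321,0.128,0,0,0,-0.155],[0.321,0.128,0,0,0,-0.155],[0.321,0.128,0,0,0,-0.155]]}

```text
time: 3.82
eef_pos: [0.5198, 0.3471, 0.1514]
tool_rot: [1.888, 2.511, 0.001]
force: [-0.1, -0.0, -2.4]
gripper_width: 0.648
grasp_force: 64.6
```

```bash
python3 -c "
from h import *
shot('wrist','w2');goto([0.519,0.346,0.15],np.radians(16.2))"
```

```text
shift [ 0.0008 -0.0005  0.0015] rot [ 0.0003  0.0001 -0.0023] alt rz 3.1392886463467184 j [ 0.3774  0.1758  0.0305  1.4252 -0.0001  1.6678] t 3.8667
```

View pics/w2.png

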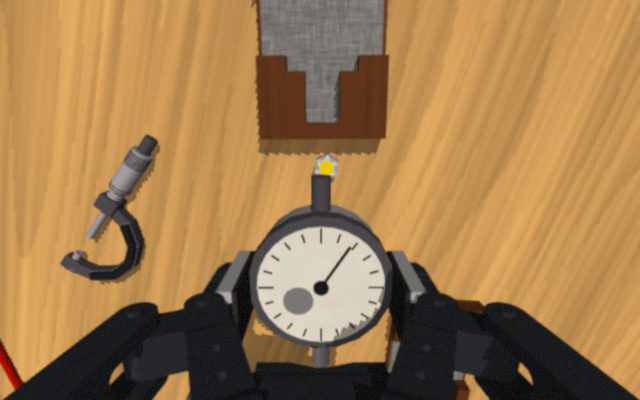

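Add to h.py:
```python
def fit(obj,pts):
    """2D rigid fit obj frame->world: returns origin, yaw deg, rms"""
    o=np.asarray(obj,float);w=np.asarray(pts,float)[:,:2]
    oc,wc=o.mean(0),w.mean(0);a=o-oc;b=w-wc
    t=np.arctan2((a[:,0]*b[:,1]-a[:,1]*b[:,0]).sum(),(a*b).sum())
    M=np.array([[np.cos(t),-np.sin(t)],[np.sin(t),np.cos(t)]])
    org=wc-M@oc;res=w-(org+o@M.T)
    return org,t,res
```

Run:
```python
from h import *
_,mp=load('wrist','w2')
px=[(322,123),(259,138),(386,137),(257,57),(388,56)]
w=ray('wrist',px,0.02,mp)
o,t,r=fit(np.array([(0,-75),(-49,-87),(49,-87),(-49,-26),(49,-26)])/1e3,w);print(o,np.degrees(t),r)
st=env.state()
f=ray('wrist',[(321,288)],0.172,mp)[0];print('dial off',R.from_rotvec(st['tool_rot']).inv().apply(f-st['eef_pos']))
goto([*o,0.10],t)
# small mic from here
a=ray('wrist',[(149,137),(127,170),(115,200),(68,262)],0.009,mp);print('large mic?',a)
```

```text
[0.4861 0.4723] 16.463335080207774 [[-0.0004 -0.0001]
 [-0.0007  0.0008]
 [ 0.0001  0.0012]
 [ 0.0014 -0.0008]
 [-0.0004 -0.0011]]
dial off [ 0.0003  0.0021 -0.0205]
shift [0.1313 0.0029 0.0515] rot [ 0.0003  0.0001 -0.0069] alt rz 3.1346925821983707 j [ 0.3774  0.1758  0.0305  1.4252 -0.0001  1.6678] t 3.8667
large mic? [[0.3751 0.3504 0.009 ]
 [0.3614 0.3182 0.009 ]
 [0.3548 0.2893 0.009 ]
 [0.32   0.2186 0.009 ]]
```

>>> jog_arm:
  motion: {"rows":[[0.04,0.002,0.01,0,0,-0.007],[0.08,0.002,0.03,0,0,-0.007],[0.12,0.002,0.05,0,0,-0.007],[0.131,0.002,0.07,0,0,-0.007],[0.131,0.002,0.09,0,0,-0.007],[0.131,0.002,0.105,0,0,-0.007],[0.131,0.002,0.115,0,0,-0.007],[0.131,0.002,0.115,0,0,-0.007]]}

```text
time: 4.53
eef_pos: [0.4848, 0.4687, 0.0342]
tool_rot: [-1.884, -2.513, 0.005]
force: [-0.8, -0.2, -3.1]
gripper_width: 0.649
grasp_force: 64.7
```

```bash
python3 -c "
from h import *
shot('wrist','w3');goto([0.4861,0.4723,0.0105],np.radians(16.46))"
```

```text
shift [0.0029 0.0015 0.0254] rot [-0.0013  0.0006 -0.0033] alt rz 3.1382457230769862 j [ 0.5752  0.385   0.0634  1.2506 -0.0002  1.8621] t 4.5833
```

View pics/w3.png

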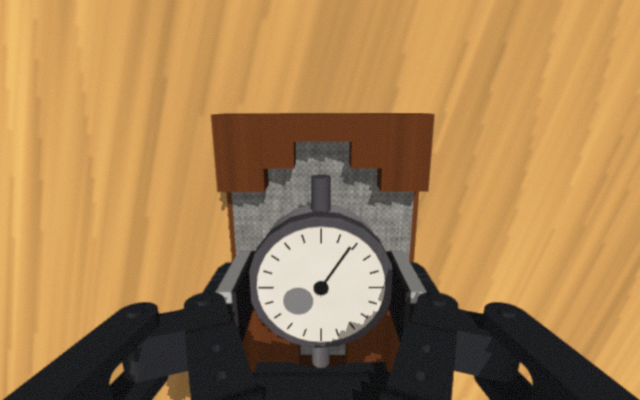

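The dial is lined up over its case: cap at x=321, slot centre at about 323. I'll lower it.

>>> jog_arm:
  motion: {"rows":[[0.001,0.001,0.006,0,0,-0.002],[0.001,0.001,0.012,0,0,-0.002],[0.001,0.001,0.017,0,0,-0.002],[0.001,0.001,0.020,0,0,-0.002],[0.001,0.001,0.0215,0,0,-0.002],[0.001,0.001,0.022,0,0,-0.002],[0.001,0.001,0.022,0,0,-0.002]]}

```text
time: 5.17
eef_pos: [0.4863, 0.4716, 0.0141]
tool_rot: [1.881, 2.516, -0.0]
force: [0.4, 0.2, -2.5]
gripper_width: 0.645
grasp_force: 64.7
```

>>> jog_arm:
  motion: {"rows":[[0,0,0.001,0,0,0],[0,0,0.002,0,0,0],[0,0,0.003,0,0,0],[0,0,0.0035,0,0,0],[0,0,0.0035,0,0,0]]}

```text
time: 5.58
eef_pos: [0.4862, 0.4716, 0.0105]
tool_rot: [1.881, 2.516, -0.0]
force: [-0.4, -0.3, -1.6]
gripper_width: 0.652
grasp_force: 64.7
```

>>> jog_arm:
  motion: {"rows":[[0,0,0.0005,0,0,0],[0,0,0.001,0,0,0],[0,0,0.001,0,0,0]]}

```text
time: 5.83
eef_pos: [0.4863, 0.4717, 0.0098]
tool_rot: [1.881, 2.516, 0.0]
force: [0.7, -1.2, -0.6]
gripper_width: 0.652
grasp_force: 64.8
```

>>> jog_arm:
  motion: {"rows":[[0,0,0,0,0,0],[0,0,0,0,0,0],[0,0,0,0,0,0],[0,0,0,0,0,0]]}
  aperture: 0.72

```text
time: 6.17
eef_pos: [0.4865, 0.4717, 0.0099]
tool_rot: [1.881, 2.516, 0.0]
force: [0.0, -0.3, 0.0]
gripper_width: 0.721
grasp_force: 0.0
```

>>> jog_arm:
  motion: {"rows":[[0,0,0,0,0,0],[0,0,0,0,0,0],[0,0,0,0,0,0]]}
  aperture: 1.0

```text
time: 6.42
eef_pos: [0.4863, 0.4716, 0.0097]
tool_rot: [1.881, 2.516, -0.0]
force: [0.4, 0.3, 0.1]
gripper_width: 1.001
grasp_force: 0.0
```

```bash
python3 -c "
from h import *
goto([0.362,0.3105,0.17],np.radians(-18.4))"
```

```text
shift [-0.1194 -0.1648 -0.1603] rot [0.0001 0.0001 0.6081] alt rz -2.5334736330635277 j [ 0.5776  0.4101  0.0457  1.2063 -0.0001  1.8614] t 6.4167
```

>>> jog_arm:
  motion: {"rows":[[0,0,-0.03,0,0,0],[0,0,-0.07,0,0,0],[0,0,-0.11,0,0,0.1],[-0.02,-0.03,-0.14,0,0,0.2],[-0.04,-0.06,-0.16,0,0,0.3],[-0.06,-0.09,-0.16,0,0,0.4],[-0.08,-0.12,-0.16,0,0,0.5],[-0.1,-0.14,-0.16,0,0,0.6],[-0.119,-0.165,-0.16,0,0,0.608],[-0.119,-0.165,-0.16,0,0,0.608]]}

```text
time: 7.25
eef_pos: [0.3586, 0.3079, 0.1694]
tool_rot: [2.549, 1.836, -0.003]
force: [0.2, -0.7, 0.1]
gripper_width: 0.999
grasp_force: 0.0
```

```bash
python3 -c "
from h import *
shot('wrist','w4');goto([0.362,0.3105,0.17],np.radians(-18.4))"
```

```text
shift [ 0.0014  0.0011 -0.0001] rot [ 0.0006 -0.0003 -0.001 ] alt rz 3.140575748394888 j [ 0.4332 -0.2871 -0.3834  1.4738 -0.0002  2.3262] t 7.3
```

View pics/w4.png

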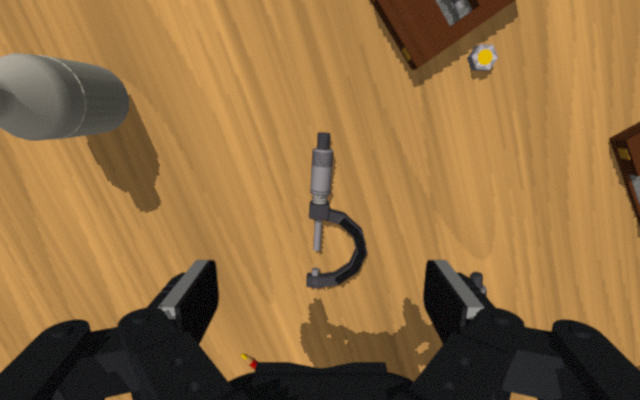

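The large micrometer is upright in the picture: ratchet end (324,133), thimble rows 150–194, frame end at about row 287.

Run:
```python
from h import *
_,mp=load('wrist','w4')
w=ray('wrist',[(324,133),(323,150),(321,194),(318.5,240)],0.013,mp)
o,t,r=fit(np.array([(0,42),(0,28),(0,-12),(0,-52)])/1e3,w);print(o,np.degrees(t),r)
goto([*o,0.002],t)
```

```text
[0.362  0.3102] -21.240741621395355 [[ 0.0003  0.0006]
 [ 0.      0.0003]
 [ 0.0006  0.0013]
 [-0.0009 -0.0022]]
shift [0.0011 0.0011 0.1679] rot [ 0.0006 -0.0003  0.0486] alt rz -3.093029266227471 j [ 0.4332 -0.2871 -0.3834  1.4738 -0.0002  2.3262] t 7.3
```

>>> jog_arm:
  motion: {"rows":[[0.001,0,0.04,0,0,0.03],[0.001,0,0.08,0,0,0.049],[0.001,0,0.12,0,0,0.049],[0.001,0,0.15,0,0,0.049],[0.001,0,0.162,0,0,0.049],[0.001,0,0.166,0,0,0.049],[0.001,0,0.166,0,0,0.049]]}

```text
time: 7.88
eef_pos: [0.3623, 0.312, 0.004]
tool_rot: [-2.592, -1.775, 0.001]
force: [0.2, 0.2, 0.8]
gripper_width: 1.001
grasp_force: 0.0
```

>>> jog_arm:
  motion: {"rows":[[0,0,0,0,0,0],[0,0,0,0,0,0],[0,0,0,0,0,0],[0,0,0,0,0,0],[0,0,0,0,0,0],[0,0,0,0,0,0],[0,0,0,0,0,0],[0,0,0,0,0,0]]}
  aperture: 0.0

```text
time: 8.55
eef_pos: [0.3624, 0.3121, 0.0046]
tool_rot: [-2.592, -1.775, -0.002]
force: [-1.9, 0.2, 6.3]
gripper_width: 0.186
grasp_force: 58.2
```

>>> jog_arm:
  motion: {"rows":[[0,0,0,0,0,0],[0,0,0,0,0,0],[0,0,0,0,0,0]]}

```text
time: 8.8
eef_pos: [0.3624, 0.3121, 0.0046]
tool_rot: [-2.592, -1.775, -0.002]
force: [-2.8, -0.4, 6.8]
gripper_width: 0.181
grasp_force: 58.2
```

Run:
```python
from h import *
_,mp=load('wrist','w1')
w=ray('wrist',[(471,184),(560,102),(588,128)],0.02,mp)
o,t,r=fit(np.array([(-29,62),(67,62),(67,26)])/1e3,w);print(o,np.degrees(t),r)
goto([0.51,-0.412,0.13],np.radians(13.7))
```

```text
[ 0.5053 -0.412 ] 11.123220670715845 [[-0.0007  0.0006]
 [-0.0012 -0.0014]
 [ 0.002   0.0008]]
shift [-0.6216  0.3994 -0.1258] rot [ 0.0007 -0.0007 -0.609 ] alt rz 2.5325772228762222 j [ 0.4363 -0.1846 -0.6012  1.1533  0.0003  2.377 ] t 8.8
```

>>> jog_arm:
  motion: {"rows":[[0,0,-0.01,0,0,0],[0,0,-0.03,0,0,0],[0,0,-0.06,0,0,0],[-0.02,0.013,-0.1,0,0,-0.05],[-0.05,0.03,-0.125,0,0,-0.1],[-0.08,0.05,-0.125,0,0,-0.15],[-0.11,0.07,-0.125,0,0,-0.2],[-0.14,0.09,-0.125,0,0,-0.25],[-0.17,0.11,-0.125,0,0,-0.3],[-0.2,0.13,-0.125,0,0,-0.35]]}

```text
time: 9.63
eef_pos: [0.4108, 0.0766, 0.1293]
tool_rot: [2.24, 2.202, 0.0]
force: [1.5, 0.6, -3.1]
gripper_width: 0.181
grasp_force: 59.0
```

```bash
python3 -c "
from h import *
shot('wrist','w5');goto([0.51,-0.412,0.13],np.radians(13.7))"
```

```text
shift [-0.4814  0.1056  0.0011] rot [ 0.001   0.0036 -0.2557] alt rz 2.8858593046762566 j [-0.1417 -0.4758 -0.603   1.4417 -0.0033  1.4458] t 9.6833
```

View pics/w5.png

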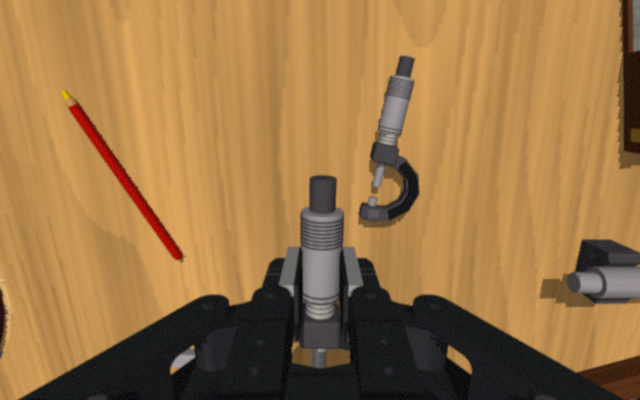

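The large micrometer is held straight. The small one shows its ratchet end at (406,57) and thimble rows 75–140.

>>> jog_arm:
  motion: {"rows":[[-0.04,0.01,0,0,0,-0.03],[-0.08,0.02,0,0,0,-0.06],[-0.12,0.03,0,0,0,-0.09],[-0.16,0.035,0,0,0,-0.12],[-0.2,0.045,0,0,0,-0.15],[-0.24,0.053,0,0,0,-0.18],[-0.28,0.06,0,0,0,-0.21],[-0.32,0.07,0,0,0,-0.24],[-0.36,0.08,0,0,0,-0.256],[-0.4,0.088,0,0,0,-0.256]]}

```text
time: 10.52
eef_pos: [0.4908, -0.3254, 0.1288]
tool_rot: [-1.943, -2.468, -0.0]
force: [0.7, -0.1, -2.4]
gripper_width: 0.178
grasp_force: 58.9
```

>>> jog_arm:
  motion: {"rows":[[-0.04,0.0085,0,0,0,0],[-0.081,0.0175,0,0,0,0],[-0.081,0.0175,0,0,0,0]]}

```text
time: 10.77
eef_pos: [0.5273, -0.4039, 0.1242]
tool_rot: [-1.948, -2.461, 0.001]
force: [0.4, 0.2, -5.4]
gripper_width: 0.181
grasp_force: 58.8
```

```bash
python3 -c "
from h import *
shot('wrist','w6');goto([0.51,-0.412,0.13],np.radians(13.7))"
```

```text
shift [-0.0072 -0.0187 -0.0047] rot [-0.0024 -0.0037 -0.006 ] alt rz 3.135633583299244 j [-0.8475  0.3035  0.1291  1.4008 -0.0004  0.4901] t 10.8167
```

View pics/w6.png

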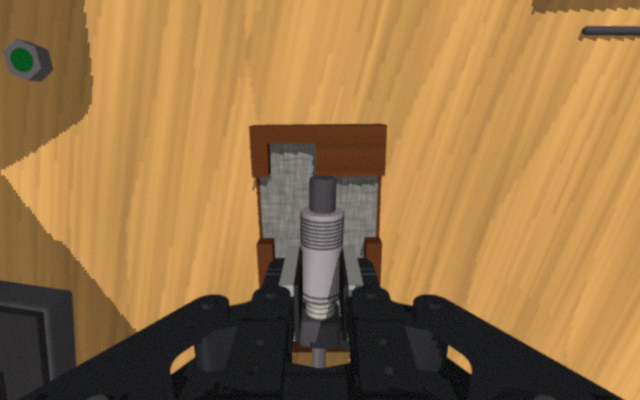

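Run:
```python
from h import *
_,mp=load('wrist','w6')
w=ray('wrist',[(250,125),(386,124),(385,175),(253,177),(258,239),(382,238)],0.02,mp)
o,t,r=fit(np.array([(-29,62),(67,62),(67,26),(-29,26),(-29,-26),(67,-26)])/1e3,w);print(o,np.degrees(t),r)
st=env.state();f=ray('wrist',[(322,240),(323,178)],st['eef_pos'][2]+.012,mp);print('off',R.from_rotvec(st['tool_rot']).inv().apply(f-st['eef_pos']))
goto([*o,0.05],t)
```

```text
[ 0.5104 -0.414 ] 14.044876429470138 [[ 0.0007 -0.0006]
 [-0.0006 -0.0014]
 [ 0.     -0.0013]
 [ 0.0007 -0.0014]
 [ 0.0004  0.0027]
 [-0.0012  0.002 ]]
off [[ 0.0126  0.002  -0.012 ]
 [ 0.0379  0.0024 -0.0119]]
shift [-0.0096 -0.0185  0.0753] rot [-0.0024 -0.0037 -0.012 ] alt rz 3.1296143640467946 j [-0.8475  0.3035  0.1291  1.4008 -0.0004  0.4901] t 10.8167
```

>>> jog_arm:
  motion: {"rows":[[-0.007,-0.01,0.02,0,0,-0.012],[-0.007,-0.02,0.04,0,0,-0.012],[-0.007,-0.02,0.065,0,0,-0.012],[-0.007,-0.02,0.08,0,0,-0.012],[-0.007,-0.02,0.08,0,0,-0.012],[-0.007,-0.02,0.08,0,0,-0.012]]}

```text
time: 11.32
eef_pos: [0.5085, -0.4083, 0.0488]
tool_rot: [-1.928, -2.478, -0.001]
force: [0.8, 0.1, -1.9]
gripper_width: 0.18
grasp_force: 58.9
```

Run:
```python
from h import *
im,mp=shot('wrist','w7')
goto([.5104,-.414,.05],np.radians(14.04))
```

```text
shift [-0.0049 -0.0001  0.0001] rot [0.0003 0.0007 0.0034] alt rz -3.1382012625766498 j [-0.8766  0.3077 -0.0038  1.2585  0.      0.4458] t 11.3667
```

View pics/w7.png

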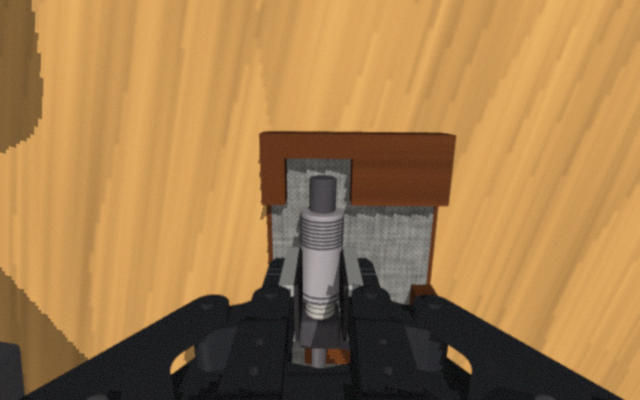

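Create a.py:
```python
from h import *
import sys
def rel(name,px,obj,end,zt,ye):
    """case origin and held ratchet end, both in tool axes, and the shift that stows it"""
    f=np.load(f"pics/{name}.npz");Q=R.from_rotvec(f["rot"]);_,mp=load('wrist',name)
    o,t,r=fit(np.array(obj)/1e3,ray('wrist',px,.02,mp));print(o,np.degrees(t),r.round(4).tolist())
    goal=np.array([o[0]-ye*np.sin(t),o[1]+ye*np.cos(t),0])
    e=ray('wrist',[end],f["pos"][2]+zt,mp)[0]
    print("end off",Q.inv().apply(e-f["pos"]),"shift",Q.inv().apply(goal-e)[:2])
```

Run:
```python
from a import *
rel('w7',[(261,133),(455,135),(452,204),(263,203)],[(-29,62),(67,62),(67,26),(-29,26)],(323,178),.008,.042)
```

```text
[ 0.5111 -0.4149] 14.045227532180526 [[0.0003, -0.0001], [-0.0009, -0.0009], [0.0009, 0.0006], [-0.0003, 0.0004]]
end off [ 0.0402  0.0023 -0.0079] shift [-0.0052 -0.0013]
```

>>> jog_arm:
  motion: {"rows":[[-0.003,-0.001,0.005,0,0,0],[-0.005,-0.001,0.013,0,0,0],[-0.005,-0.001,0.021,0,0,0],[-0.005,-0.001,0.028,0,0,0],[-0.005,-0.001,0.033,0,0,0],[-0.005,-0.001,0.035,0,0,0],[-0.005,-0.001,0.035,0,0,0]]}

```text
time: 11.95
eef_pos: [0.5089, -0.4141, 0.0127]
tool_rot: [-1.929, -2.478, -0.0]
force: [0.6, 0.6, -2.7]
gripper_width: 0.179
grasp_force: 58.9
```

>>> jog_arm:
  motion: {"rows":[[0,0,0.001,0,0,0],[0,0,0.0015,0,0,0],[0,0,0.0015,0,0,0]]}

```text
time: 12.2
eef_pos: [0.5095, -0.4148, 0.0126]
tool_rot: [1.929, 2.479, -0.0]
force: [1.1, 1.0, -4.2]
gripper_width: 0.181
grasp_force: 58.9
```

>>> jog_arm:
  motion: {"rows":[[0,0,0.0005,0,0,0],[0,0,0.001,0,0,0],[0,0,0.001,0,0,0]]}

```text
time: 12.45
eef_pos: [0.5093, -0.4147, 0.0113]
tool_rot: [1.929, 2.479, -0.0]
force: [0.1, 0.7, -2.5]
gripper_width: 0.187
grasp_force: 58.9
```

>>> jog_arm:
  motion: {"rows":[[0,0,0.0005,0,0,0],[0,0,0.001,0,0,0],[0,0,0.001,0,0,0]]}

```text
time: 12.7
eef_pos: [0.5094, -0.4148, 0.0107]
tool_rot: [1.929, 2.479, -0.0]
force: [-0.9, 1.9, 2.0]
gripper_width: 0.182
grasp_force: 59.5
```

>>> jog_arm:
  motion: {"rows":[[0,0,0,0,0,0],[0,0,0,0,0,0],[0,0,0,0,0,0]]}
  aperture: 0.3

```text
time: 12.95
eef_pos: [0.5095, -0.4149, 0.0105]
tool_rot: [1.929, 2.479, -0.0]
force: [-0.3, 0.5, 0.7]
gripper_width: 0.298
grasp_force: 0.0
```

>>> jog_arm:
  motion: {"rows":[[0,0,0,0,0,0],[0,0,0,0,0,0],[0,0,0,0,0,0],[0,0,-0.02,0,0,0],[0,0,-0.06,0,0,0],[0,0,-0.1,0,0,0],[0,0,-0.14,0,0,0],[0,0,-0.14,0,0,0]]}
  aperture: 0.8

```text
time: 13.62
eef_pos: [0.5119, -0.4177, 0.1602]
tool_rot: [1.922, 2.469, -0.004]
force: [1.3, -0.9, 1.3]
gripper_width: 0.803
grasp_force: 0.0
```

Run:
```python
from h import *
shot('wrist','w8')
_,mp=load('wrist','w5')
w=ray('wrist',[(406,57),(401,76),(388,143)],0.013,mp)
o,t,r=fit(np.array([(0,42),(0,28),(0,-12)])/1e3,w);print('small mic',o,np.degrees(t),r)
goto([.44,-.13,.17],np.radians(-30))
```

```text
small mic [0.4654 0.133 ] -9.9037831162512 [[ 0.0006  0.0016]
 [ 0.0001  0.0029]
 [-0.0007 -0.0044]]
shift [ 0.2955  0.0014 -0.0162] rot [0.0069 0.0064 0.7716] alt rz -2.3699494992065815 j [-0.8819  0.2731  0.1496  1.4381 -0.      0.4409] t 13.6667
```

View pics/w8.png

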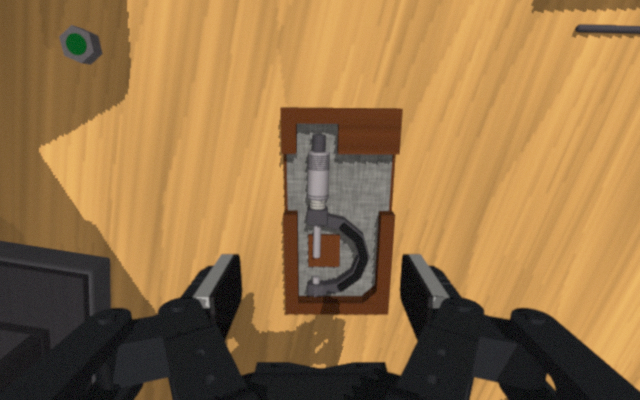

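Large micrometer is stowed properly. Next, the square.

```bash
python3 -c "
from h import *
goto([.453,-.107,.17],np.radians(-30))"
```

```text
shift [ 0.3146  0.0197 -0.0163] rot [0.0069 0.0064 0.7716] alt rz -2.3699494992065815 j [-0.8819  0.2731  0.1496  1.4381 -0.      0.4409] t 13.6667
```

>>> jog_arm:
  motion: {"rows":[[0.04,0.003,-0.01,0,0,0.1],[0.08,0.005,-0.02,0,0,0.2],[0.12,0.008,-0.02,0,0,0.3],[0.16,0.01,-0.02,0,0,0.4],[0.2,0.012,-0.02,0,0,0.5],[0.24,0.015,-0.02,0,0,0.6],[0.28,0.018,-0.02,0,0,0.7],[0.315,0.02,-0.02,0,0,0.77],[0.315,0.02,-0.02,0,0,0.77],[0.315,0.02,-0.02,0,0,0.77]]}
  aperture: 1.0

```text
time: 14.5
eef_pos: [0.4511, -0.1029, 0.1697]
tool_rot: [2.717, 1.577, -0.0]
force: [0.4, 0.4, 0.4]
gripper_width: 1.0
grasp_force: 0.0
```

```bash
python3 -c "
from h import *
shot('wrist','w9');goto([.453,-.107,.17],np.radians(-30))"
```

```text
shift [-0.0018  0.0029 -0.0002] rot [0.0001 0.0003 0.0038] alt rz -3.1378333669134504 j [-0.5099 -0.3252 -0.4148  1.481  -0.0003  1.5807] t 14.55
```

View pics/w9.png

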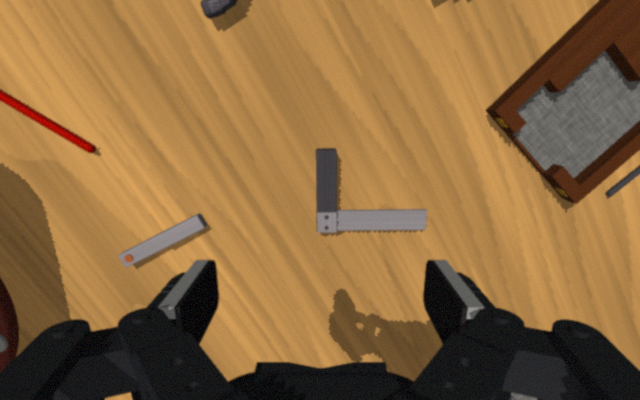

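Run:
```python
from h import *
_,mp=load('wrist','w9')
w=np.r_[ray('wrist',[(316,149),(336,149),(317.5,233)],0.013,mp),ray('wrist',[(426,209),(427,231)],0.008,mp)]
o,t,r=fit(np.array([(-9,32.5),(9,32.5),(-9,-42.5),(92,-23.5),(92,-42.5)])/1e3,w);print(o,np.degrees(t),r)
goto([*o,0.002],t)
```

```text
[ 0.4574 -0.1068] -29.14801169405517 [[ 0.0005  0.0008]
 [-0.0004  0.0011]
 [-0.     -0.0008]
 [-0.0005  0.0012]
 [ 0.0005 -0.0022]]
shift [0.0007 0.0066 0.1678] rot [ 0.0001  0.0003 -0.0111] alt rz 3.130481939277136 j [-0.5099 -0.3252 -0.4148  1.481  -0.0003  1.5807] t 14.55
```

>>> jog_arm:
  motion: {"rows":[[0.001,0.005,0.04,0,0,-0.011],[0.001,0.005,0.08,0,0,-0.011],[0.001,0.005,0.12,0,0,-0.011],[0.001,0.005,0.15,0,0,-0.011],[0.001,0.005,0.163,0,0,-0.011],[0.001,0.005,0.1675,0,0,-0.011],[0.001,0.005,0.1675,0,0,-0.011]]}

```text
time: 15.13
eef_pos: [0.4553, -0.1065, 0.0014]
tool_rot: [-2.71, -1.586, 0.002]
force: [-0.1, -0.1, -0.3]
gripper_width: 0.999
grasp_force: 0.0
```

>>> jog_arm:
  motion: {"rows":[[0,0,0,0,0,0],[0,0,0,0,0,0],[0,0,0,0,0,0],[0,0,0,0,0,0],[0,0,0,0,0,0],[0,0,0,0,0,0],[0,0,0,0,0,0],[0,0,0,0,0,0],[0,0,0,0,0,0],[0,0,0,0,0,0]]}
  aperture: 0.0

```text
time: 15.97
eef_pos: [0.4567, -0.1062, 0.0035]
tool_rot: [2.71, 1.588, 0.001]
force: [-2.1, 1.3, 4.9]
gripper_width: 0.192
grasp_force: 60.0
```

```bash
python3 -c "
from h import *
goto([.648,-.16,.13],np.radians(17.4))"
```

```text
shift [ 0.0466  0.1933 -0.1263] rot [ 0.001   0.0006 -0.8145] alt rz 2.3270704078778257 j [-0.5085 -0.2154 -0.63    1.1551 -0.0001  1.5731] t 15.9667
```

>>> jog_arm:
  motion: {"rows":[[0,0,-0.01,0,0,0],[0,0,-0.04,0,0,0],[0,0,-0.08,0,0,-0.1],[0.006,0.03,-0.11,0,0,-0.22],[0.015,0.065,-0.125,0,0,-0.34],[0.022,0.1,-0.125,0,0,-0.46],[0.03,0.135,-0.125,0,0,-0.58],[0.04,0.17,-0.125,0,0,-0.7],[0.047,0.193,-0.125,0,0,-0.814],[0.047,0.193,-0.125,0,0,-0.814]]}

```text
time: 16.8
eef_pos: [0.6502, -0.1602, 0.1259]
tool_rot: [-1.851, -2.537, 0.0]
force: [1.0, 0.2, -3.0]
gripper_width: 0.189
grasp_force: 59.4
```

>>> jog_arm:
  motion: {"rows":[[0,0,0,0,0,0],[0,0,0,0,0,0]]}

```text
time: 16.97
eef_pos: [0.6469, -0.1591, 0.1276]
tool_rot: [-1.862, -2.529, 0.001]
force: [-0.6, 0.6, -1.5]
gripper_width: 0.189
grasp_force: 59.4
```

```bash
python3 -c "
from h import *
shot('wrist','w10');goto([.648,-.16,.13],np.radians(17.4))"
```

```text
shift [-0.0012  0.0009 -0.002 ] rot [-0.0004 -0.0002 -0.0019] alt rz 3.1397260084439136 j [-0.4369  0.3113  0.1433  1.4033 -0.0001  0.8321] t 17.0167
```

View pics/w10.png

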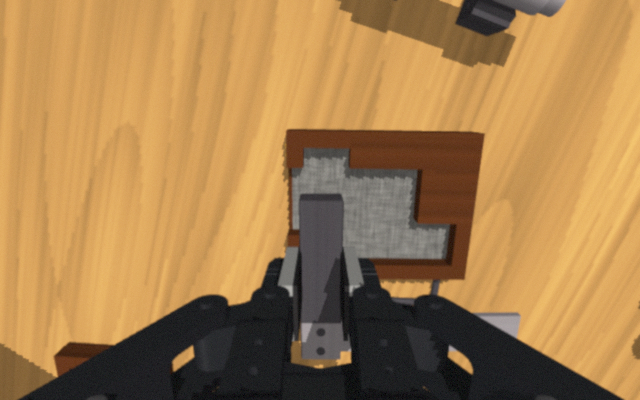

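Run:
```python
from a import *
rel('w10',[(287,130),(483,133),(464,278),(289,167)],[(-29,52),(112,52),(112,-62),(-29,26)],(321,195),.0095,.0325)
goto([.648,-.16,.05],np.radians(17.4))
```

```text
[ 0.6524 -0.1588] 16.565605673599528 [[0.0003, 0.0002], [-0.0013, -0.0002], [-0.0005, -0.0001], [0.0015, 0.0002]]
end off [ 0.0336  0.0014 -0.0095] shift [-0.0026  0.0045]
shift [-0.0012  0.0009  0.078 ] rot [-0.0004 -0.0002 -0.0019] alt rz 3.1397260084439136 j [-0.4369  0.3113  0.1433  1.4033 -0.0001  0.8321] t 17.0167
```

>>> jog_arm:
  motion: {"rows":[[-0.0025,0.0045,0.02,0,0,0.011],[-0.0025,0.0045,0.05,0,0,0.011],[-0.0025,0.0045,0.08,0,0,0.011],[-0.0025,0.0045,0.095,0,0,0.011],[-0.0025,0.0045,0.105,0,0,0.011],[-0.0025,0.0045,0.112,0,0,0.011],[-0.0025,0.0045,0.115,0,0,0.011],[-0.0025,0.0045,0.115,0,0,0.011]]}

```text
time: 17.68
eef_pos: [0.6527, -0.1606, 0.0135]
tool_rot: [1.874, 2.52, 0.0]
force: [-0.4, 0.4, -2.1]
gripper_width: 0.189
grasp_force: 59.4
```

>>> jog_arm:
  motion: {"rows":[[0,0,0,0,0,0]]}

```text
time: 17.77
eef_pos: [0.6533, -0.1608, 0.0142]
tool_rot: [1.874, 2.519, 0.0]
force: [-0.2, -0.0, -1.3]
gripper_width: 0.187
grasp_force: 59.4
```

>>> jog_arm:
  motion: {"rows":[[0,0,0.001,0,0,0],[0,0,0.002,0,0,0],[0,0,0.003,0,0,0],[0,0,0.0035,0,0,0],[0,0,0.0035,0,0,0]]}

```text
time: 18.18
eef_pos: [0.6528, -0.1606, 0.0096]
tool_rot: [1.874, 2.521, 0.0]
force: [-0.4, 0.8, 0.7]
gripper_width: 0.191
grasp_force: 59.7
```

>>> jog_arm:
  motion: {"rows":[[0,0,0.0005,0,0,0],[0,0,0.001,0,0,0],[0,0,0.001,0,0,0]]}

```text
time: 18.43
eef_pos: [0.6528, -0.1605, 0.0096]
tool_rot: [1.874, 2.52, -0.0]
force: [-4.0, 1.5, 8.2]
gripper_width: 0.188
grasp_force: 60.7
```

>>> jog_arm:
  motion: {"rows":[[0,0,0,0,0,0],[0,0,0,0,0,0],[0,0,0,0,0,0]]}
  aperture: 0.3

```text
time: 18.68
eef_pos: [0.6527, -0.1605, 0.0082]
tool_rot: [1.874, 2.521, -0.0]
force: [-0.4, 0.4, -0.5]
gripper_width: 0.297
grasp_force: 0.0
```

>>> jog_arm:
  motion: {"rows":[[0,0,0,0,0,0],[0,0,0,0,0,0],[0,0,0,0,0,0],[0,0,-0.02,0,0,0],[0,0,-0.06,0,0,0],[0,0,-0.1,0,0,0],[0,0,-0.14,0,0,0],[0,0,-0.16,0,0,0],[0,0,-0.16,0,0,0]]}
  aperture: 1.0

```text
time: 19.43
eef_pos: [0.6552, -0.1616, 0.1752]
tool_rot: [1.869, 2.514, 0.003]
force: [0.2, -1.0, 1.8]
gripper_width: 1.001
grasp_force: 0.0
```

```bash
python3 -c "
from h import *
shot('wrist','w11');goto([.4655,.133,.17],np.radians(-9.5))"
```

```text
shift [ 0.3361 -0.0961  0.0001] rot [0.005  0.0028 0.4578] alt rz -2.6837630921769495 j [-0.4351  0.3209  0.2341  1.4783 -0.0001  0.8437] t 19.4833
```

>>> jog_arm:
  motion: {"rows":[[0.04,-0.01,0,0,0,0.06],[0.08,-0.02,0,0,0,0.12],[0.12,-0.035,0,0,0,0.18],[0.16,-0.045,0,0,0,0.24],[0.2,-0.055,0,0,0,0.3],[0.24,-0.07,0,0,0,0.36],[0.28,-0.08,0,0,0,0.42],[0.31,-0.09,0,0,0,0.458],[0.336,-0.096,0,0,0,0.458],[0.336,-0.096,0,0,0,0.458]]}

```text
time: 20.32
eef_pos: [0.4608, 0.1371, 0.1668]
tool_rot: [-2.393, -2.032, 0.002]
force: [0.9, 0.9, 0.7]
gripper_width: 1.001
grasp_force: 0.0
```

Run:
```python
from h import *
im,mp=shot('wrist','w12')
goto([.4655,.133,.17],np.radians(-9.5))
hsv=cv2.cvtColor(im[:,:,::-1].copy(),cv2.COLOR_BGR2HSV)
m=((hsv[...,1]<70)|(hsv[...,2]<60)).astype(np.uint8);m[300:]=0
m[255:,:]=0
n,l,s,c=cv2.connectedComponentsWithStats(m)
for i in range(1,n):
    if s[i,4]>150: print(i,s[i],c[i])
g=((hsv[...,1]<70)&(hsv[...,2]>90)).astype(np.uint8)
n,l,s,c=cv2.connectedComponentsWithStats(g)
for i in range(1,n):
    if s[i,4]>100: print('grey',i,s[i],c[i])
```

```text
shift [-0.0019  0.0037 -0.0031] rot [-0.0018  0.0002  0.0032] alt rz -3.138391320362273 j [ 0.0127 -0.2628 -0.3687  1.4666  0.0001  1.7461] t 20.3667
1 [  490     0   131   187 13538] [561.5522  77.4745]
2 [ 315  139   43  116 2099] [330.2882 199.0005]
4 [584 248  39   7 183] [601.623  251.8525]
grey 1 [ 509    4  100  160 9333] [562.7677  76.2347]
grey 4 [316 154  21  57 855] [324.9041 182.2889]
grey 7 [320 227   7  17 110] [322.8182 234.6273]
grey 9 [159 261  48  57 692] [180.3165 288.6922]
grey 10 [436 261  48  58 682] [460.6422 288.3196]
grey 13 [ 521  272  119   40 2952] [581.5318 291.8547]
grey 15 [501 292  23  19 343] [512.5394 300.6501]
```

Run:
```python
from h import *
im,mp=load('wrist','w12')
hsv=cv2.cvtColor(im,cv2.COLOR_BGR2HSV)
m=((hsv[...,1]<70)|(hsv[...,2]<60));
for r in (139,140,143,148,153,155,160,170,180,190,198,200,202,205,209,212):
    x=np.where(m[r,300:345])[0]+300;print(r,x.min() if len(x) else 0,x.max() if len(x) else 0,end='; ')
rows=np.arange(157,194);cx=[np.where(m[r,300:345])[0].mean()+300 for r in rows]
k=np.polyfit(rows,cx,1);e=lambda r:(np.polyval(k,r),r)
w=ray('wrist',[e(139),e(154.5)],0.013,mp);v=ray('wrist',[e(157),e(193)],.016,mp);d=v[0]-v[1]
t=np.arctan2(d[1],d[0])-np.pi/2;u=np.array([-np.sin(t),np.cos(t)])
print(e(139),np.degrees(t),w[:,:2]-np.outer([.042,.028],u))
o=(w[:,:2]-np.outer([.042,.028],u)).mean(0)
goto([*o,.004],t)
f=np.load('pics/w12.npz');print(f['pos'],env.state()['eef_pos'])
```

```text
139 324 330; 140 323 332; 143 323 333; 148 322 333; 153 322 332; 155 318 334; 160 318 336; 170 317 335; 180 316 335; 190 316 334; 198 316 334; 200 317 333; 202 318 331; 205 318 331; 209 316 332; 212 315 333; (np.float64(328.1365576102418), 139) -12.426185655256216 [[0.4661 0.1355]
 [0.4663 0.1364]]
shift [0.0011 0.0042 0.1629] rot [-0.0018  0.0002  0.0543] alt rz -3.08731975948029 j [ 0.0127 -0.2628 -0.3687  1.4666  0.0001  1.7461] t 20.3667
[0.4608 0.1371 0.1668] [0.4622 0.1355 0.1669]
```

>>> jog_arm:
  motion: {"rows":[[0.001,0.002,0.04,0,0,0.05],[0.001,0.002,0.08,0,0,0.05],[0.001,0.002,0.1,0,0,0.05],[0.001,0.002,0.1,0,0,0.05]]}

```text
time: 20.7
eef_pos: [0.4622, 0.1336, 0.062]
tool_rot: [-2.444, -1.965, 0.012]
force: [-1.1, -0.4, -0.8]
gripper_width: 0.999
grasp_force: 0.0
```

```bash
python3 -c "
from h import *
goto([.466,.136,.004],np.radians(-12.4))"
```

```text
shift [0.0033 0.0037 0.058 ] rot [-0.009   0.0024 -0.0003] alt rz 3.1412574891736447 j [ 0.0088 -0.213  -0.5177  1.2754 -0.0003  1.7963] t 20.7
```

>>> jog_arm:
  motion: {"rows":[[0.002,0.002,0.02,0,0,0],[0.002,0.002,0.04,0,0,0],[0.002,0.002,0.053,0,0,0],[0.002,0.002,0.06,0,0,0],[0.002,0.002,0.06,0,0,0],[0.002,0.002,0.06,0,0,0]]}

```text
time: 21.2
eef_pos: [0.469, 0.1356, 0.0091]
tool_rot: [2.448, 1.968, 0.0]
force: [-0.6, 0.1, 0.6]
gripper_width: 1.0
grasp_force: 0.0
```

```bash
python3 -c "
from h import *
goto([.466,.136,.004],np.radians(-12.4))"
```

```text
shift [-0.0002 -0.003   0.0051] rot [0.0005 0.     0.    ] alt rz -3.141567446831123 j [ 0.0128 -0.1558 -0.5668  1.1593 -0.0001  1.8   ] t 21.2
```

>>> jog_arm:
  motion: {"rows":[[0,-0.003,0.003,0,0,0],[0,-0.004,0.0055,0,0,0],[0,-0.004,0.0055,0,0,0]]}

```text
time: 21.45
eef_pos: [0.4644, 0.1368, 0.0029]
tool_rot: [2.448, 1.969, 0.0]
force: [-0.5, -0.3, -0.9]
gripper_width: 0.999
grasp_force: 0.0
```

>>> jog_arm:
  motion: {"rows":[[0,0,0,0,0,0],[0,0,0,0,0,0],[0,0,0,0,0,0],[0,0,0,0,0,0],[0,0,0,0,0,0],[0,0,0,0,0,0],[0,0,0,0,0,0],[0,0,0,0,0,0],[0,0,0,0,0,0],[0,0,0,0,0,0]]}
  aperture: 0.0

```text
time: 22.28
eef_pos: [0.4648, 0.1367, 0.003]
tool_rot: [2.448, 1.969, 0.0]
force: [-0.7, 0.3, 4.3]
gripper_width: 0.183
grasp_force: 58.6
```

```bash
python3 -c "
from h import *
goto([.656,.2095,.13],np.radians(11.5))"
```

```text
shift [ 0.1121  0.1713 -0.1269] rot [ 0.0005  0.0001 -0.4167] alt rz 2.724907565410515 j [ 0.0154 -0.1614 -0.5835  1.1482 -0.0001  1.8021] t 22.2833
```

>>> jog_arm:
  motion: {"rows":[[0,0,-0.01,0,0,0],[0,0,-0.04,0,0,0],[0,0,-0.08,0,0,-0.05],[0.02,0.03,-0.115,0,0,-0.12],[0.04,0.06,-0.127,0,0,-0.2],[0.06,0.09,-0.127,0,0,-0.28],[0.08,0.12,-0.127,0,0,-0.36],[0.1,0.15,-0.127,0,0,-0.417],[0.112,0.171,-0.127,0,0,-0.417],[0.112,0.171,-0.127,0,0,-0.417]]}

```text
time: 23.12
eef_pos: [0.658, 0.2102, 0.1273]
tool_rot: [-1.986, -2.433, 0.002]
force: [1.0, 0.0, -2.0]
gripper_width: 0.184
grasp_force: 59.1
```

>>> jog_arm:
  motion: {"rows":[[0,0,0,0,0,0],[0,0,0,0,0,0],[0,0,0,0,0,0]]}

```text
time: 23.37
eef_pos: [0.6548, 0.2093, 0.1302]
tool_rot: [-1.988, -2.433, 0.0]
force: [-0.3, 0.3, -1.5]
gripper_width: 0.186
grasp_force: 59.1
```

Run:
```python
from h import *
im,mp=shot('wrist','w13')
print(env.state()['eef_pos'])
hsv=cv2.cvtColor(im[:,:,::-1].copy(),cv2.COLOR_BGR2HSV)
# case: dark brown
b=((hsv[...,0]<12)&(hsv[...,1]>120)&(hsv[...,2]<150)).astype(np.uint8);b[300:]=0
n,l,s,c=cv2.connectedComponentsWithStats(b)
for i in range(1,n):
    if s[i,4]>100: print(i,s[i],c[i]); q=cv2.approxPolyDP(max(cv2.findContours((l==i).astype(np.uint8),0,2)[0],key=cv2.contourArea),2.5,True);print(q[:,0].tolist())
```

```text
[0.6549 0.2093 0.1304]
2 [ 285  113  113   58 2635] [344.9309 135.351 ]
[[397, 116], [394, 113], [391, 117], [389, 113], [388, 117], [384, 114], [382, 120], [381, 113], [370, 114], [371, 118], [363, 114], [365, 120], [359, 116], [361, 114], [352, 114], [352, 117], [347, 114], [285, 115], [290, 170], [290, 164], [301, 162], [301, 146], [295, 145], [301, 142], [301, 134], [298, 134], [302, 129], [335, 130], [342, 127], [350, 133], [348, 156], [351, 157], [348, 162], [351, 157], [350, 163], [372, 162], [373, 159], [389, 162], [390, 167], [390, 162], [396, 160], [396, 145], [392, 141], [397, 138], [397, 128], [393, 126], [397, 124], [393, 125], [392, 121], [395, 122]]
23 [375 219  19  76 680] [384.4647 256.2529]
[[388, 219], [389, 224], [380, 227], [380, 231], [378, 229], [381, 234], [377, 234], [377, 244], [380, 245], [376, 248], [379, 254], [376, 263], [380, 266], [375, 269], [380, 286], [390, 294], [390, 281], [387, 280], [390, 279], [390, 237], [393, 232], [387, 227], [390, 226]]
25 [289 227  11  19 118] [294.3729 236.6356]
[[298, 227], [291, 228], [290, 245], [299, 243]]
```

Run:
```python
from a import *
im,mp=load('wrist','w13')
for c in (317,322,327): print(c,cv2.cvtColor(im,cv2.COLOR_BGR2GRAY)[158:200:2,c].tolist())
g=cv2.cvtColor(im,cv2.COLOR_BGR2GRAY);print(g[190,295:350:2].tolist(),g[230,290:350:2].tolist())
for end in [(322,176),(322,182)]:
  rel('w13',[(285,114),(397.5,114),(396.5,162),(287,164)],[(-29,62),(53,62),(53,26),(-29,26)],end,.011,.042)
```

```text
317 [118, 119, 113, 117, 116, 111, 111, 111, 78, 49, 54, 71, 70, 70, 67, 70, 70, 71, 71, 72, 72]
322 [118, 119, 113, 120, 121, 114, 116, 116, 79, 46, 52, 73, 72, 70, 71, 71, 70, 72, 70, 72, 73]
327 [110, 112, 108, 114, 118, 111, 112, 117, 98, 50, 55, 68, 66, 65, 63, 62, 63, 67, 65, 68, 63]
[118, 116, 109, 113, 119, 115, 73, 46, 59, 67, 68, 70, 73, 71, 68, 64, 63, 59, 56, 61, 117, 121, 116, 115, 109, 113, 115, 110] [45, 39, 39, 44, 42, 52, 70, 90, 100, 102, 104, 102, 89, 90, 93, 92, 96, 91, 91, 94, 102, 106, 103, 95, 74, 60, 75, 115, 120, 121]
[0.6596 0.2108] 12.241960275921183 [[0.0011, 0.0001], [-0.0013, -0.0013], [-0.0008, 0.0007], [0.001, 0.0006]]
end off [ 0.0417  0.0019 -0.011 ] shift [0.0008 0.0025]
[0.6596 0.2108] 12.241960275921183 [[0.0011, 0.0001], [-0.0013, -0.0013], [-0.0008, 0.0007], [0.001, 0.0006]]
end off [ 0.0393  0.0019 -0.011 ] shift [0.0032 0.0025]
```

>>> jog_arm:
  motion: {"rows":[[0.001,0.0025,0.02,0,0,-0.012],[0.001,0.0025,0.05,0,0,-0.012],[0.001,0.0025,0.075,0,0,-0.012],[0.001,0.0025,0.09,0,0,-0.012],[0.001,0.0025,0.09,0,0,-0.012],[0.001,0.0025,0.09,0,0,-0.012]]}

```text
time: 23.92
eef_pos: [0.6569, 0.2107, 0.0399]
tool_rot: [-1.973, -2.444, 0.001]
force: [0.2, 0.2, -0.6]
gripper_width: 0.177
grasp_force: 59.2
```

Run:
```python
from h import *
im,mp=shot('wrist','w14')
print(env.state()['eef_pos'])
cv2.imwrite('pics/w14c.png',cv2.resize(im[90:340,200:460,::-1],None,fx=2,fy=2))
```

```text
[0.6581 0.2109 0.0414]
```

View pics/w14c.png

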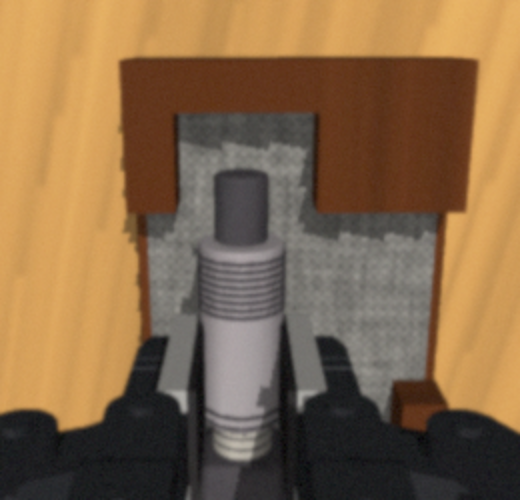

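The small micrometer lines up with its slot: ratchet x=241 against slot centre about 246, roughly 1 mm off. I'll lower it.

Run:
```python
from a import *
px=np.array([(122,60),(477,61),(464,211),(129,211)])/2+[200,90]
rel('w14',px,[(-29,62),(53,62),(53,26),(-29,26)],(200+120.5,90+86),.011,.042)
```

```text
[0.6596 0.211 ] 12.20555189166835 [[0.0004, -0.0001], [-0.0004, -0.0004], [-0.0005, 0.0002], [0.0004, 0.0003]]
end off [ 0.0416  0.0013 -0.011 ] shift [0.     0.0014]
```

>>> jog_arm:
  motion: {"rows":[[0,0.001,0.008,0,0,0],[0,0.001,0.016,0,0,0],[0,0.001,0.023,0,0,0],[0,0.001,0.027,0,0,0],[0,0.001,0.028,0,0,0],[0,0.001,0.028,0,0,0]]}

```text
time: 24.47
eef_pos: [0.6583, 0.2111, 0.011]
tool_rot: [-1.972, -2.444, 0.001]
force: [0.1, -0.2, -1.5]
gripper_width: 0.178
grasp_force: 59.1
```

>>> jog_arm:
  motion: {"rows":[[0,0,0.001,0,0,0],[0,0,0.0015,0,0,0],[0,0,0.0015,0,0,0]]}

```text
time: 24.72
eef_pos: [0.659, 0.2112, 0.0105]
tool_rot: [1.972, 2.445, 0.0]
force: [-0.2, -0.0, -1.2]
gripper_width: 0.184
grasp_force: 59.1
```

>>> jog_arm:
  motion: {"rows":[[0,0,0.0005,0,0,0],[0,0,0.001,0,0,0],[0,0,0.001,0,0,0]]}

```text
time: 24.97
eef_pos: [0.6588, 0.2112, 0.0092]
tool_rot: [1.973, 2.445, 0.0]
force: [-0.8, -0.4, -0.9]
gripper_width: 0.183
grasp_force: 59.2
```

>>> jog_arm:
  motion: {"rows":[[0,0,0.0005,0,0,0],[0,0,0.001,0,0,0],[0,0,0.001,0,0,0]]}

```text
time: 25.22
eef_pos: [0.6589, 0.2112, 0.0091]
tool_rot: [1.972, 2.445, 0.0]
force: [-2.3, -0.5, 4.9]
gripper_width: 0.186
grasp_force: 60.0
```

>>> jog_arm:
  motion: {"rows":[[0,0,0,0,0,0],[0,0,0,0,0,0],[0,0,0,0,0,0]]}
  aperture: 0.3

```text
time: 25.47
eef_pos: [0.6589, 0.2111, 0.0082]
tool_rot: [1.973, 2.445, 0.0]
force: [0.6, 0.0, -0.2]
gripper_width: 0.303
grasp_force: 0.0
```

>>> jog_arm:
  motion: {"rows":[[0,0,0,0,0,0],[0,0,0,0,0,0],[0,0,0,0,0,0],[0,0,-0.02,0,0,0],[0,0,-0.06,0,0,0],[0,0,-0.1,0,0,0],[0,0,-0.14,0,0,0],[0,0,-0.16,0,0,0],[0,0,-0.16,0,0,0]]}
  aperture: 1.0

```text
time: 26.22
eef_pos: [0.6616, 0.2115, 0.1754]
tool_rot: [1.969, 2.44, 0.011]
force: [0.7, -0.6, 0.8]
gripper_width: 0.997
grasp_force: 0.0
```

>>> jog_arm:
  motion: {"rows":[[-0.04,0,0,0,0,0],[-0.06,0,0,0,0,0],[-0.06,0,0,0,0,0],[-0.06,0,0,0,0,0]]}

```text
time: 26.55
eef_pos: [0.6714, 0.1515, 0.1673]
tool_rot: [-1.975, -2.442, 0.001]
force: [0.1, 0.0, -0.3]
gripper_width: 1.0
grasp_force: 0.0
```

Run:
```python
from h import *
im,mp=shot('wrist','w15')
# expected pixels of ratchet end, thimble, frame tip if stowed, and grey levels near them
def chk(name,o,t,pts,z):
    im,mp=load('wrist',name);g=cv2.cvtColor(im,cv2.COLOR_BGR2GRAY)
    M=R.from_euler('z',t,degrees=True).as_matrix()[:2,:2]
    for p in pts:
        q=proj(np.r_[np.array(o)+M@(np.array(p)/1e3),z],mp)[0];print(p,q,end=' ')
        x,y=q.round().astype(int)
        if 0<=x<640 and 0<=y<400: print('row',g[y,max(0,x-20):x+21:2].tolist(),'col',g[max(0,y-20):y+21:2,x].tolist())
        else: print()
print('small');chk('w15',(.6596,.211),12.2,[(0,8),(0,42),(0,-12)],.02)
print('square');chk('w11',(.6524,-.1588),16.57,[(0,10),(0,32.5),(60,-33),(92,-33)],.015)
top,mp=shot('top','top1')
# dial face centre seen from above
hsv=cv2.cvtColor(top,cv2.COLOR_RGB2HSV)
m=((hsv[...,1]<60)&(hsv[...,2]>165)).astype(np.uint8)
q=proj([.4861,.4723,.03],mp)[0];print('dial expected',q)
n,l,s,c=cv2.connectedComponentsWithStats(m)
for i in range(1,n):
    if s[i,4]>20 and np.linalg.norm(c[i]-q)<40: print(s[i],c[i],ray('top',[c[i]],.03,mp))
# shaft unmoved: image difference about it, before/after
a=cv2.imread('pics/top0.png').astype(int);b=cv2.imread('pics/top1.png').astype(int)
print('shaft diff',np.abs(a-b)[105:165,315:338].mean())
print(env.state()['time'])
```

```text
small
(0, 8) [320.2623 104.3728] row [111, 113, 120, 124, 107, 76, 107, 127, 144, 151, 156, 153, 148, 140, 124, 104, 92, 112, 104, 111, 111] col [117, 106, 114, 121, 114, 129, 129, 130, 155, 157, 156, 153, 153, 153, 154, 158, 151, 154, 156, 151, 150]
(0, 42) [320.1939  59.1379] row [72, 66, 66, 64, 66, 73, 67, 62, 69, 67, 65, 63, 68, 67, 69, 64, 61, 69, 74, 72, 65] col [58, 59, 60, 58, 56, 32, 54, 64, 68, 65, 65, 66, 71, 74, 69, 71, 67, 70, 72, 72, 124]
(0, -12) [320.3007 129.7164] row [111, 112, 104, 111, 104, 70, 76, 93, 103, 113, 117, 110, 99, 98, 93, 88, 95, 107, 108, 114, 115] col [153, 154, 158, 151, 154, 156, 151, 150, 123, 136, 117, 159, 138, 154, 140, 141, 72, 73, 7
[... 357 characters left out ...]
[56, 57, 64, 58, 61, 61, 61, 63, 66, 63, 73, 90, 61, 71, 71, 72, 69, 68, 69, 70, 71]
(60, -33) [381.1953 214.8267] row [148, 149, 149, 146, 147, 148, 146, 146, 147, 146, 147, 150, 148, 148, 148, 148, 151, 148, 150, 149, 150] col [117, 108, 108, 109, 113, 116, 119, 143, 147, 149, 147, 147, 152, 152, 148, 152, 124, 68, 46, 35, 49]
(92, -33) [415.9493 214.8519] row [150, 151, 150, 149, 148, 151, 149, 146, 148, 147, 148, 103, 67, 38, 28, 38, 62, 61, 60, 58, 59] col [62, 66, 62, 63, 81, 122, 122, 143, 145, 149, 148, 144, 147, 143, 137, 136, 131, 103, 59, 39, 47]
dial expected [149.1879 202.6947]
[140 193  19  20 299] [148.6388 202.5719] [[0.4864 0.4738 0.03  ]]
shaft diff 20.066425120772948
26.65
```

```bash
python3 -c "
from plant import env
print(env.sign_off())"
```

```text
the job is handed in; nothing more can be done
None
```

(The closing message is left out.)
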